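# Fit the keyed shaft into the pulley hub of a record player drive

### The job

Reassemble the record player drive: while the keyed shaft is still in its wooden stand, press the aluminium pulley hub down on its bearing until it is fully seated. Then take the shaft by its handle, put it into the hub's bore, turn it until its key slips into the keyway, and push it fully home against the spring pin, so that its flange is flush on the hub. Finish while holding: keep your grip on the handle and keep pushing, do not let go, and leave the bottle, pliers, screwdriver and cap alone.

Things in the scene. Friction and masses are not known exactly. Their poses are not given: they have to be found in the camera images.
- hub_mouth (a point): Centre of the bore's mouth, on the flat top of the pulley hub (aluminium, round, 62 mm across, 35 mm high, cannot turn). Bore 18 mm across, axis z, with one keyway 6.2 mm wide reaching 14 mm from the axis on this frame's +x side, full height. The top is 65 mm above the table when the hub is seated, up to 8 mm higher before.
- hub (a joint): How far the hub has been pressed down, m: 0 = 8 mm proud, 0.008 = seated on the boss against a hard stop. It starts between 0 and 0.003, moves under about 6 to 10 N of downward push, and stays where it is left.
- pin (a joint): Travel of the spring pin at the bottom of the bore, m: 0 = free, its top 25 mm below the hub's top face; the shaft's tip pushes it down. It pushes back with 5 N at first and 8 N when the shaft is home (0.005; hard stop of the pin at 0.007).
- shaft_grip (a point): Centre of the black handle of the loose upright keyed shaft; z up, key towards +x. Handle 28 mm along x, 22 mm along y (grip across y), from 20 mm above to 20 mm below this point. Then a steel flange 40 mm across, 5 mm thick, its underside 25 mm below this point; a lug 8 mm wide on it reaches 28 mm from the axis towards +x, right above the key. Home: this point 25 mm above the hub's mouth.
- shaft: The same shaft (0.13 to 0.25 kg); origin at its tip's centre, x towards the key. Below the flange it is 16 mm across and 30 mm long, tip chamfered (55 mm below the handle's centre). The key is 5 mm wide, reaches 12 mm from the axis and begins 10 mm above the tip: the plain tip enters the bore first, then the key rests on the hub's top unless in line with the keyway.
- stand: Wooden block 75 x 75 x 45 mm, fixed, origin at the centre of its underside. The shaft stands in its round hole (28 mm across, 40 mm deep) with its flange resting on the top.
- bottle: Bystander: amber glass bottle, 72 mm across, 250 mm high, origin under its centre.
- pliers: Bystander: pliers lying flat, about 160 mm long, 18 mm high.
- cap: Bystander: steel bottle cap, 32 mm across, 13 mm high, origin under its centre.
- driver: Bystander: screwdriver lying flat, about 200 mm long.
- chassis: Grey plate 200 x 150 x 15 mm, fixed, origin under its centre. Carries the hub, centred 30 mm from the origin towards -x, on a bearing boss 72 mm across, and a small green circuit board on its +x half. Beside the hub nothing on it stands higher than 45 mm above the table.
Mind the look-alikes: they are no part of the job. Of the things like the shaft, leave any that is green; of the rest the larger one is meant.

How it is judged:
On the way, in this order (a step that is already met when the one before it is completed fails the run):
1. the hub is pressed down until seated, the shaft still in its stand (value of joint hub above 0.0065 m and distance of shaft_grip from where it was at the start of the episode below 0.02 m), for 0.2 s.
2. the key has slipped into the keyway (z of shaft_grip in the frame of hub_mouth below 0.04 m and horizontal distance between shaft_grip and hub_mouth below 0.006 m and angle between the x axis of shaft_grip and the x axis of hub_mouth, either way round below 0.35 rad), for 0.1 s.
3. the shaft is home, the spring pin pressed (value of joint hub above 0.0065 m and z of shaft_grip in the frame of hub_mouth below 0.0272 m and horizontal distance between shaft_grip and hub_mouth below 0.004 m and angle between the x axis of shaft_grip and the x axis of hub_mouth, either way round below 0.35 rad and value of joint pin above 0.0025 m), for 0.3 s.
At the end, for the whole second after the job is handed in: Hub seated (within 1.5 mm), shaft in its bore with the key in the keyway, flange within 2.2 mm of the hub's top, axis within 4 mm, spring pin pressed by more than 2.5 mm, and the gripper's fingers still holding the shaft (contact over 2 N) (all of step 3 and contact force between the fingers and shaft above 2 N); the arm keeps its last pose, push and grip.
It fails at once if a bystander is moved by more than 25 mm (distance of any of bottle, pliers, cap, driver from where it was at the start of the episode above 0.025 m).
It also fails if it takes over 62 s, if anything falls off the work surface, if the arm or the gripper's body presses on something with over 40 N, if the wrist force passes 120 N, or if a joint passes its speed limit or range.

### The arm

A 7-joint arm with a two-finger parallel gripper is mounted at the origin on the work surface. World frame = base frame: x ahead of the robot, y to its left, z up, the work surface at z = 0. Lengths are in m, angles in rad, forces in N, time in s.
With the tool pointing down it reaches from about 0.425 to 0.925 m from the base axis. Payload 6.8 kg.
Tool frame: the origin (TCP) lies midway between the tips of the shut fingers; the grasp point (between the pads) lies 19 mm behind it (bot.pinch_z is the distance from the TCP to the grasp point, in m); x points along the fingers, y is the direction in which the jaws open and shut, and the axes are right-handed (so a half turn about x gives the same grasp; the last joint's range is limited). The gripper opens to 85 mm and grips with 20 to 120 N. Pads are 22 mm wide; open, the fingers measure 114 mm over their backs; the gripper's body (76 mm by 85 mm) begins 54 mm behind the grasp point. The pads swing forward as they close: fully open they stand 13 mm farther back than shut.
Start: joints at [1.189, 0.477, 0.022, 1.555, -0.011, 1.109, -0.083], TCP at [0.183, -0.65, 0.231] pointing down, gripper open.
Joint ranges: [-2.96, 2.96], [-0.34, 2.1], [-1.41, 1.46], [0.24, 2.44], [-1.37, 4.51], [0.17, 1.92], [-2.96, 2.96]. Speed limits (rad/s): [2.39, 2.39, 3.14, 3.14, 3.14, 3.14, 3.14].

### API

Orientations are given as a unit quaternion [w, x, y, z].
In Python, from station import bot gives the robot as it stands. The module is installed in compiled form; this text tells all that it offers.
- The arm moves only by the tool step_arm, never from a script. Its argument "plan" is a list of rows, each a list of 6 numbers: the shift along the tool's x, y, z in units of 40 mm (1.0 is 40 mm), then the turn, a rotation vector about the tool's x, y, z in units of 360 degrees (1.0 is 360 degrees). In form: [[dx, dy, dz, ax, ay, az], ...]. A call has 1 to 8 rows; each row shifts and turns the commanded pose from where the row before left it, along the tool's axes as they then stand; what a row does not reach is not made up. A row lasts 1/8 s, in which the tool goes at most 62.5 mm and 10.7 degrees, less where a joint would pass 70% of its speed; a pose out of reach is approached as far as the arm can. A call with a number of a shift or a turn outside -1 to 1 is refused whole. A call with a gripper value outside its range is refused whole. "fingers" is the closure, from -1 (fully open) to 1 (shut), set as the call begins (left out, the last holds). The fingers move at their own pace and stop on an object; "force" is the grip in N (left out, the last holds). Time passes only in rows, so rows that do not move let the fingers close. It gives the time, the measured TCP pose, the force and the opening at its end, in the units of the state.
- bot.get_obs(): the state, without advancing time (a new reading comes with each control period).
- bot.read_camera(name): name is "scene" or "top"; returns (picture, depth): 480x640x3 uint8, red, green, blue; 480x640 float32, m along the optical axis (not along the pixel's ray), 0 where there is no reading.
- bot.camera_model(name): a dict with "mtx" (3x3 intrinsics, pixels), "k1" (the pictures are not rectified: a ray, as slopes to the right and down, at radius r is drawn at 1 + k1 r^2 times it, then the intrinsics apply), "origin" and "rotation" of the camera in the world. Camera axes: x right, y up, looking along -z (the intrinsics and any distortion apply to the point x, -y, -z); pixel columns grow to the right and rows downward; lengths in m; the calibration is good to about 2 mm. A picture is of the moment at which its call begins. camera_model takes no time and is no camera call.
- bot.hand_in(): hands the job in, once; it reports no verdict.
The state is a dict: "t": time; "q": joint angles; "joint_vel": joint speeds; "joint_torque": joint torques, N m; "eef_pos": TCP position; "tool_rot": TCP orientation; "contact_force": force on the tool from outside, world axes, zero at the start; "torque": the same for the moment, N m; "gripper_width": opening from 0.0 (shut) to 1.0 (fully open).
Only numpy, scipy, OpenCV 4.12 (cv2) and the standard library are available. Lean on these libraries where they do the work, as an engineer would, in place of code of your own. Each camera call takes 0.05 s, during which the arm holds its last target.

## Working session

There is one attempt and no reset: what is moved stays moved. The work goes in short steps, Python scripts to look and compute and a tool call to move; the robot and the scene stay as the last step left them, time stands still between calls to the robot, and variables do not carry over. Pictures are saved under pics/ and viewed, and the job is handed in when it is done.

Besides the shell and the picture viewer there is one more tool, called after ">>>" by a JSON object that holds its "name" and its "arguments". step_arm: Moves the arm, as the interface text tells. Shifts and turns lie within -1 to 1; 1 stands for 40 mm of shift or 360 degrees of turn. Its arguments: {"type":"object","properties":{"plan":{"type":"array"},"fingers":{"type":"number"},"force":{"type":"number"}},"required":["plan"]}

```bash
mkdir -p pics
cat > h.py <<'E'
import numpy as np, cv2
from station import bot
def grab(n,tag):
    p,d=bot.read_camera(n); cv2.imwrite(f'pics/{tag}.png',p[:,:,::-1]); np.save(f'pics/{tag}.npy',d); return p,d
def ray(n,u,v):
    m=bot.camera_model(n);K=np.array(m['mtx']);k=m['k1']
    x=(u-K[0,2])/K[0,0];y=(v-K[1,2])/K[1,1]
    rd=np.hypot(x,y);r=rd
    for _ in range(30): r=rd/(1+k*r*r)
    s=r/rd if rd>0 else 1
    return np.array(m['origin']),np.array(m['rotation'])@np.array([x*s,-y*s,-1])
def atz(n,u,v,z):
    o,d=ray(n,u,v);return o+d*(z-o[2])/d[2]
def atd(n,u,v,dep):
    o,d=ray(n,u,v);return o+d*dep
def proj(n,P):
    m=bot.camera_model(n);K=np.array(m['mtx']);c=np.array(m['rotation']).T@(np.array(P)-np.array(m['origin']))
    x=c[0]/-c[2];y=-c[1]/-c[2];f=1+m['k1']*(x*x+y*y)
    return K[0,0]*x*f+K[0,2],K[1,1]*y*f+K[1,2]
E
python3 - <<'E'
from h import *
grab('scene','s0');grab('top','t0')
for n in('scene','top'):print(bot.camera_model(n))
print(bot.get_obs(),bot.pinch_z)
E
```

```text
{'mtx': array([[505.57311912,   0.        , 325.02919035],
       [  0.        , 505.57311912, 239.8779016 ],
       [  0.        ,   0.        ,   1.        ]]), 'k1': -0.10294009684121655, 'origin': array([ 1.19204695, -0.82064655,  0.71730754]), 'rotation': array([0.83646062, 0.46255206, 0.1344066 , 0.26136963])}
{'mtx': array([[595.76593279,   0.        , 320.42870965],
       [  0.        , 595.76593279, 241.06722414],
       [  0.        ,   0.        ,   1.        ]]), 'k1': -0.15378492442729208, 'origin': array([0.56485305, 0.00282968, 1.68264851]), 'rotation': array([ 0.71155937,  0.010876  , -0.01406506, -0.70240099])}
{'t': 0.1, 'q': array([ 1.18891411,  0.47772522,  0.02233196,  1.55634992, -0.01149018,
        1.10930143, -0.08311389]), 'joint_vel': array([-0.00198119, -0.00208741, -0.00010031, -0.00228536, -0.0011731 ,
       -0.00194738,  0.00049954]), 'joint_torque': array([ 5.36973224e-03, -5.97765219e+01,  1.61427900e+00, -2.81955296e+01,
        1.28297601e-02,  4.98217531e-03, -3.27848745e-06]), 'eef_pos': array([ 0.18235124, -0.64934686,  0.23041864]), 'tool_rot': array([-0.09592929, -0.70036732, -0.09707388,  0.7006139 ]), 'contact_force': array([ 0.21829616, -0.01457352, -0.01438057]), 'torque': array([-0.0071284 ,  0.0134664 , -0.02899445]), 'gripper_width': 1.000550174159945} 0.0187
```

Rotation is a quaternion; fixing that.

```bash
cat > fix.py <<'E'
s=open('h.py').read()
s=s.replace("np.array(m['rotation'])","RM(m['rotation'])")
s=s.replace("from station import bot","from station import bot\nfrom scipy.spatial.transform import Rotation as R\ndef RM(q): return R.from_quat([q[1],q[2],q[3],q[0]]).as_matrix()")
open('h.py','w').write(s)
E
python3 fix.py; python3 -c "
from h import *
print(RM(bot.get_obs()['tool_rot']))"
```

```text
[[-5.66364272e-04  2.70393542e-01 -9.62749714e-01]
 [ 1.55596145e-03 -9.62748465e-01 -2.70394107e-01]
 [-9.99998629e-01 -1.65114300e-03  1.24544404e-04]]
```

View pics/s0.png

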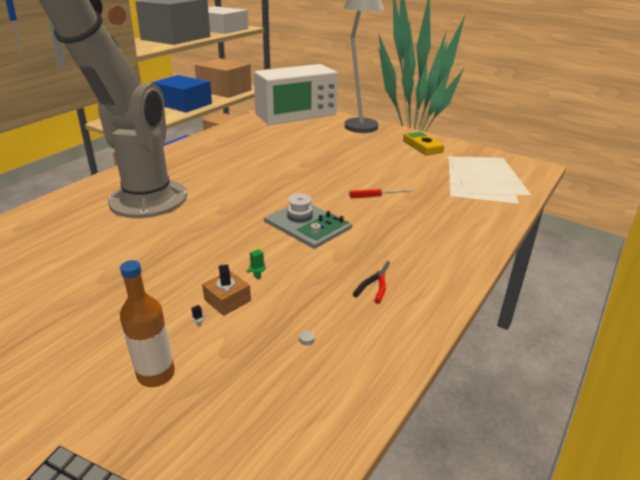

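View pics/t0.png

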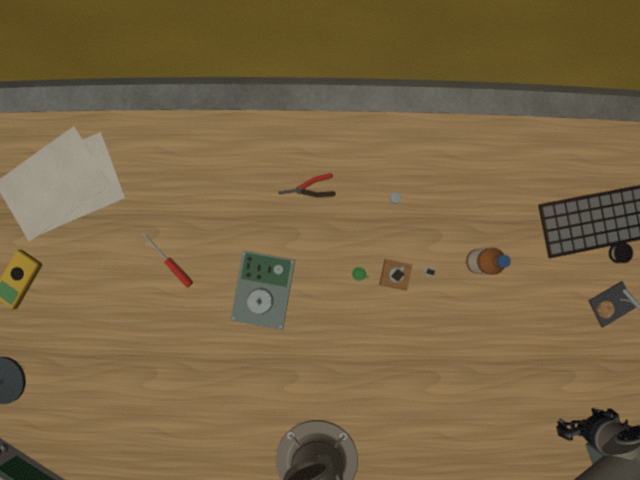

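The top view shows the hub near (260,301), the stand and black shaft near (397,274), the green look-alike at (359,274), and the small look-alike at (430,271). I'll enlarge both views.

Run:
```python
import cv2,numpy as np
t=cv2.imread('pics/t0.png');s=cv2.imread('pics/s0.png')
f=lambda im,x,y,w,h,k:cv2.resize(im[y:y+h,x:x+w],None,fx=k,fy=k,interpolation=cv2.INTER_CUBIC)
a=f(t,225,245,80,90,6);b=f(t,370,245,50,60,8)
cv2.imwrite('pics/c1.png',a);cv2.imwrite('pics/c2.png',b)
cv2.imwrite('pics/c3.png',f(s,190,240,90,75,8)); cv2.imwrite('pics/c4.png',f(s,260,185,100,65,7))
```

```text
(no output)
```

View pics/c1.png

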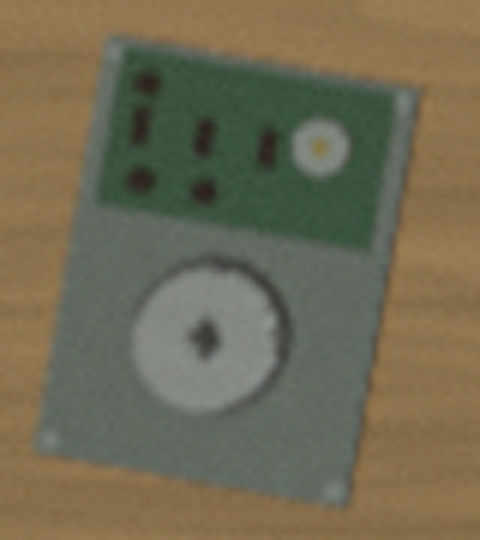

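View pics/c2.png

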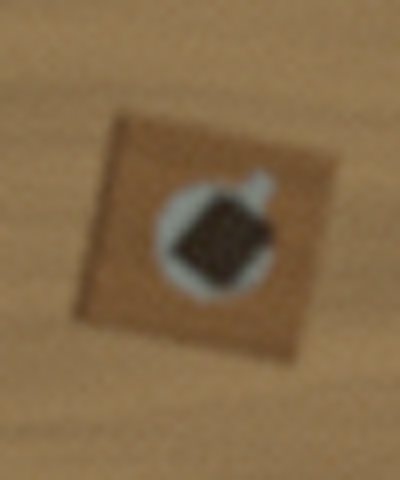

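View pics/c3.png

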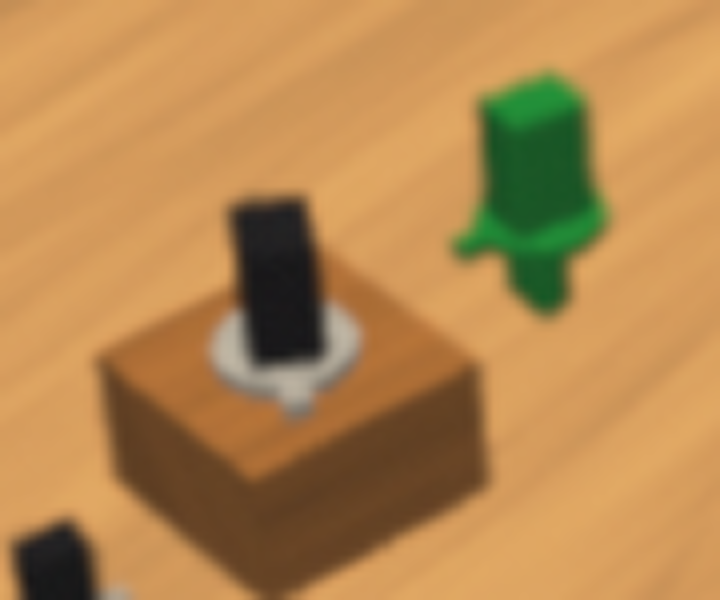

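View pics/c4.png

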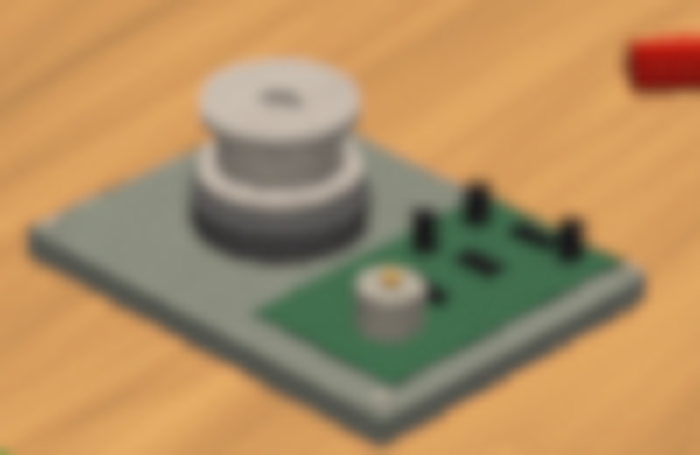

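```bash
cat >> h.py <<'E'
def cloud(n,d,u0,u1,v0,v1):
    out=[]
    for v in range(v0,v1):
        for u in range(u0,u1):
            if d[v,u]>0: out.append([*atd(n,u,v,d[v,u]),u,v])
    return np.array(out)
E
python3 - <<'E'
from h import *
d=np.load('pics/t0.npy')
C=cloud('top',d,225,305,245,335)
T=C[(C[:,0]>-9)]
z=C[:,2];print(np.histogram(z,bins=np.arange(-.01,.09,.005)))
H=C[(z>.055)&(z<.085)];print('hub top',len(H),H[:,:3].mean(0),H[:,:3].min(0),H[:,:3].max(0),np.median(H[:,2]))
B=C[z<.005];print('table z',np.median(B[:,2]))
C=cloud('top',d,370,420,245,305);z=C[:,2]
print(np.histogram(z,bins=np.arange(-.01,.12,.005)))
S=C[(z>.08)&(z<.1)];print('handle',len(S),S[:,:3].mean(0),S[:,:3].min(0),S[:,:3].max(0))
# image-based: hub top brightness at z
p=cv2.imread('pics/t0.png').astype(int)
for v in range(282,322): print(v,' '.join('%3d'%p[v,u].mean() for u in range(244,278)))
print()
for v in range(262,288): print(v,' '.join('%3d'%p[v,u].mean() for u in range(384,412)))
print(atz('top',259.2,301.3,.071),atz('top',397.5,274.5,.09))
E
```

```text
Traceback (most recent call last):
  File "h.py", line 26, in cloud
    if d[v,u]>0: out.append([*atd(n,u,v,d[v,u]),u,v])
                              ~~~^^^^^^^^^^^^^^
  File "h.py", line 17, in atd
    o,d=ray(n,u,v);return o+d*dep
        ~~~^^^^^^^
  File "h.py", line 8, in ray
    m=bot.camera_model(n);K=np.array(m['mtx']);k=m['k1']
ValueError: time passes only in moves, steps and waits
```

```bash
sed -i 's/bot\.camera_model(n)/cm(n)/' h.py
cat >> h.py <<'E'
_c={}
def cm(n):
    if n not in _c:_c[n]=bot.camera_model(n)
    return _c[n]
E
cat > m1.py <<'E'
from h import *
d=np.load('pics/t0.npy')
C=cloud('top',d,225,305,245,335)
z=C[:,2];print(np.histogram(z,bins=np.arange(-.01,.09,.005)))
H=C[(z>.055)&(z<.085)];print('hub top',len(H),H[:,:3].mean(0),H[:,:3].min(0),H[:,:3].max(0),np.median(H[:,2]))
B=C[z<.005];print('table z',np.median(B[:,2]))
C=cloud('top',d,370,420,245,305);z=C[:,2]
print(np.histogram(z,bins=np.arange(-.01,.12,.005)))
S=C[(z>.08)&(z<.1)];print('handle',len(S),S[:,:3].mean(0),S[:,:3].min(0),S[:,:3].max(0))
p=cv2.imread('pics/t0.png').astype(int)
for v in range(286,318): print(v,' '.join('%3d'%p[v,u].mean() for u in range(244,276)))
print()
for v in range(262,288): print(v,' '.join('%3d'%p[v,u].mean() for u in range(384,412)))
print(atz('top',259.2,301.3,.071),atz('top',397.5,274.5,.09))
E
python3 m1.py
```

```text
(array([ 316, 1326, 1386,  522,  802, 1024,  759,  355,  112,   56,   83,
         27,    8,    1,   10,  104,  205,   56,   10]), array([-0.01 , -0.005,  0.   ,  0.005,  0.01 ,  0.015,  0.02 ,  0.025,
        0.03 ,  0.035,  0.04 ,  0.045,  0.05 ,  0.055,  0.06 ,  0.065,
        0.07 ,  0.075,  0.08 ,  0.085]))
hub top 386 [0.45687639 0.16210705 0.07195519] [0.42705381 0.13232846 0.05894855] [0.48760519 0.19272803 0.0838376 ] 0.0719260044652793
table z -0.0004686456166165254
(array([194, 830, 942, 240,  16,   6,   5,   7,   4,  41, 220, 267,  93,
        14,   2,   3,   3,   5,  13,  31,  36,   7,   1,   0,   0]), array([-0.01 , -0.005,  0.   ,  0.005,  0.01 ,  0.015,  0.02 ,  0.025,
        0.03 ,  0.035,  0.04 ,  0.045,  0.05 ,  0.055,  0.06 ,  0.065,
        0.07 ,  0.075,  0.08 ,  0.085,  0.09 ,  0.095,  0.1  ,  0.105,
        0.11 ,  0.115]))
handle 87 [ 0.53456163 -0.21414546  0.08949345] [ 0.51929686 -0.22953901  0.08060744] [ 0.5489175  -0.19911197  0.09943252]
286  99  99  98  97  98  98  98 101 100 100 103 103 101 102  99  99  96  98  98 101 102  99 103 100  99 100  99 101
[... 6498 characters left out ...]
 90  87  83  85  87  84  88  86  90 104 104 105
283  85  85  85  84  84  81  83  85  82  82  86  89  85  86  88  86  85  87  88  85  82  84  85  88  96 104 103 107
284  83  81  82  83  84  86  83  84  83  82  83  82  84  81  84  81  82  83  84  85  83  86  84  89 100 107 110 109
285  85  82  79  82  80  82  80  82  81  86  84  87  84  84  83  82  84  83  83  86  86  84  82  89 101 111 112 110
286  96  93  93  87  88  83  82  79  82  79  81  81  79  80  81  85  86  84  84  80  84  85  83  94 106 112 111 111
287 106 107 107 106 101  95  96  91  81  83  82  81  81  81  80  79  80  81  78  82  80  82  83  99 109 114 117 114
[0.45661825 0.15941665 0.071     ] [ 0.53416013 -0.21164772  0.09      ]
```

```bash
cat > m2.py <<'E'
from h import *
from scipy.optimize import minimize
from scipy.ndimage import gaussian_filter
SS=5
def fit(n,img,u0,u1,v0,v1,z,maskfn,x0,ch=None,sig=0.8):
    # sub-pixel grid world coords at height z
    us=(np.arange((u1-u0)*SS)+.5)/SS+u0-.5; vs=(np.arange((v1-v0)*SS)+.5)/SS+v0-.5
    P=np.array([[atz(n,u,v,z)[:2] for u in us] for v in vs])
    I=img[v0:v1,u0:u1].astype(float).mean(2)
    def model(p):
        lab=maskfn(P,p)
        m=[gaussian_filter((lab==k).astype(float),p[3]*SS if len(p)>3 else sig*SS).reshape(v1-v0,SS,u1-u0,SS).mean((1,3)).ravel() for k in range(int(lab.max())+1)]
        A=np.array(m).T; c,*_=np.linalg.lstsq(A,I.ravel(),rcond=None)
        return np.sqrt(((A@c-I.ravel())**2).mean()),c
    best=None
    for th in x0[2]:
        r=minimize(lambda p:model(p)[0],[x0[0],x0[1],th,sig],method='Nelder-Mead',options=dict(initial_simplex=np.array([[x0[0],x0[1],th,sig],[x0[0]+.003,x0[1],th,sig],[x0[0],x0[1]+.003,th,sig],[x0[0],x0[1],th+.2,sig],[x0[0],x0[1],th,sig+.3]])))
        print('  ',th,r.x.round(4),round(r.fun,3))
        if best is None or r.fun<best.fun: best=r
    return best
def loc(P,p):
    d=P-np.array(p[:2]);c,s=np.cos(p[2]),np.sin(p[2]);return d[...,0]*c+d[...,1]*s,-d[...,0]*s+d[...,1]*c
def bore(P,p):
    x,y=loc(P,p);return ((np.hypot(x,y)<.009)|((x>0)&(x<.014)&(abs(y)<.0031))).astype(int)
def handle(P,p):
    x,y=loc(P,p);return ((abs(x)<.014)&(abs(y)<.011)).astype(int)
if __name__=='__main__':
    t=cv2.imread('pics/t0.png');s=cv2.imread('pics/s0.png')
    d=np.load('pics/t0.npy')
    C=cloud('top',d,225,305,245,335);H=C[(C[:,2]>.066)&(C[:,2]<.085)];print('hub depth px',H[:,3:].mean(0),len(H))
    C=cloud('top',d,370,420,245,305);S=C[(C[:,2]>.08)&(C[:,2]<.1)];print('handle px',S[:,3:].mean(0))
    print('bore top');fit('top',t,251,267,293,310,.072,bore,(.4566,.159,[-.6,-.2,.2]))
    a=atz('scene',300,199,.072);print(a,proj('scene',[.4566,.16,.072]),proj('scene',[.535,-.213,.09]))
    u,v=map(int,proj('scene',[.4566,.16,.072]))
    print('bore scene');fit('scene',s,u-8,u+9,v-5,v+6,.072,bore,(.4566,.159,[-.6,-.2,.2]))
    # flange-aware handle fit
    print('handle top');fit('top',t,392,405,268,282,.09,handle,(.5342,-.2116,[-.8,-1.0,-.6]))
E
python3 m2.py
```

```text
hub depth px [258.24456522 301.06793478] 368
handle px [398.40229885 274.35632184]
bore top
   -0.6 [ 0.4568  0.1608 -0.1076  0.8483] 6.077
   -0.2 [ 0.4569  0.1606 -0.1114  0.8753] 6.052
   0.2 [0.4568 0.1603 0.026  0.8611] 6.043
[0.45793518 0.15865398 0.072     ] (np.float64(299.90112787398925), np.float64(198.67933645625652)) (np.float64(224.89947427111937), np.float64(267.7600370345161))
bore scene
   -0.6 [ 0.4551  0.1605 -0.3474  0.3673] 8.192
   -0.2 [ 0.455   0.1604 -0.22    0.3852] 8.201
   0.2 [ 0.4552  0.1605 -0.3735  0.3724] 8.2
handle top
   -0.8 [ 0.5338 -0.2117 -0.6931  0.5824] 10.592
   -1.0 [ 0.5338 -0.2118 -0.6937  0.5906] 10.592
   -0.6 [ 0.5337 -0.2118 -0.6858  0.6162] 10.6
```

```bash
cat > m3.py <<'E'
from h import *
from scipy.optimize import minimize
from scipy.ndimage import gaussian_filter
SS=8
def shaft_labels(n,p,u0,u1,v0,v1,zg):
    x,y,th=p[:3];c,s=np.cos(th),np.sin(th)
    W=lambda a,b,z:proj(n,[x+c*a-s*b,y+s*a+c*b,z])
    img=np.zeros(((v1-v0)*SS,(u1-u0)*SS),np.uint8)
    def poly(pts,k):
        q=(np.array(pts)+.5-[u0,v0])*SS; q=cv2.convexHull(q.astype(np.float32))
        cv2.fillPoly(img,[np.round(q*16).astype(np.int32)],k,shift=4)
    an=np.linspace(0,2*np.pi,40)
    for k,zz in((1,(zg-.025,)),):
        poly([W(.02*np.cos(a),.02*np.sin(a),z) for a in an for z in (zg-.025,zg-.02)],1)
        poly([W(a,b,z) for a in(.015,.028) for b in(-.004,.004) for z in (zg-.025,zg-.02)],1)
    hx=[(.014,.011),(.014,-.011),(-.014,-.011),(-.014,.011)]
    poly([W(a,b,z) for a,b in hx for z in(zg-.02,zg+.02)],2)
    return img
def fits(cams,x0,zg,verbose=True):
    def cost(p,cams):
        e=0
        for n,im,u0,u1,v0,v1 in cams:
            lab=shaft_labels(n,p,u0,u1,v0,v1,zg);I=im[v0:v1,u0:u1].astype(float).reshape(-1,3)
            A=np.array([gaussian_filter((lab==k).astype(np.float32),.7*SS).reshape(v1-v0,SS,u1-u0,SS).mean((1,3)).ravel() for k in range(3)]).T
            c,*_=np.linalg.lstsq(A,I,rcond=None);e+=((A@c-I)**2).mean()
        return e
    for sub in [[k] for k in cams]+([cams] if len(cams)>1 else []):
        s=np.array(x0);sim=np.array([s,s+[.004,0,0],s+[0,.004,0],s+[0,0,.2]])
        r=minimize(cost,s,args=(sub,),method='Nelder-Mead',options=dict(initial_simplex=sim,xatol=1e-5,fatol=1e-3))
        print([k[0] for k in sub],r.x.round(4),round(r.fun,2))
if __name__=='__main__':
    t=cv2.imread('pics/t0.png');s=cv2.imread('pics/s0.png')
    fits([('top',t,386,408,262,285),('scene',s,213,238,258,296)],[.5335,-.2142,-.7],.07)
E
python3 m3.py
```

```text
['top'] [ 0.5332 -0.2138 -0.6922] 32.89
['scene'] [ 0.5302 -0.2125 -0.7305] 603.94
['top', 'scene'] [ 0.5319 -0.2138 -0.7157] 701.11
```

```bash
cat > plan.py <<'E'
from h import *
import sys
# waypoint: x,y,z(TCP),yaw(deg of tool y)  ; x tool down
def rot(yaw):
    a=np.radians(yaw);y=np.array([np.cos(a),np.sin(a),0]);x=np.array([0,0,-1.]);return np.array([x,y,np.cross(x,y)]).T
def rows(pose0,pose1,n):
    """pose=(x,y,z,yaw); first row corrects tilt"""
    out=[];p0,R0=pose0
    P1=np.array(pose1[:3]);R1=rot(pose1[3])
    rv=R.from_matrix(R0.T@R1).as_rotvec()
    Rc=R0;pc=np.array(p0)
    for i in range(n):
        Rn=R0@R.from_rotvec(rv*(i+1)/n).as_matrix();pn=p0+(P1-p0)*(i+1)/n
        out.append(list((Rc.T@(pn-pc)/.04).round(3)+0)+list((R.from_matrix(Rc.T@Rn).as_rotvec()/2/np.pi).round(4)+0))
        Rc,pc=Rn,pn
    return out,(P1,R1)
def go(wps,cur=None):
    o=bot.get_obs() if cur is None else None
    c=(np.array(o['eef_pos']),RM(o['tool_rot'])) if cur is None else cur
    for w in wps:
        P=np.array(w[:3]);d=np.linalg.norm(P-c[0])
        ang=np.degrees(np.linalg.norm(R.from_matrix(c[1].T@rot(w[3])).as_rotvec()))
        n=w[4] if len(w)>4 else int(max(np.ceil(d/.036),np.ceil(ang/9),1))
        r,c=rows(c,w[:4],n)
        print(w,n)
        for k in r: print('   ',[float(v) for v in k])
    return c
def st():
    o=bot.get_obs();M=RM(o['tool_rot'])
    print('t',o['t'],'p',o['eef_pos'].round(4),'yaw',np.degrees(np.arctan2(M[1,1],M[0,1])).round(2),'down',M[:,0].round(3),'F',o['contact_force'].round(1),'w',round(o['gripper_width'],3),'q',np.array(o['q']).round(2))
E
python3 - <<'E'
from plan import *
print(atz('top',504,262,.25),atz('scene',152,375,0))
def pol(r,a): return r*np.cos(np.radians(a)),r*np.sin(np.radians(a))
go([(*pol(.47,-72),.26,-60),(*pol(.47,-40),.26,-20),(*pol(.47,-10),.24,45),(.4562,.1608,.15,80)])
E
```

```text
[ 0.57011105 -0.45259168  0.25      ] [ 5.69381811e-01 -4.59635655e-01  1.11022302e-16]
(np.float64(0.14523798735622528), np.float64(-0.4469965626587221), 0.26, -60) 6
    [-0.122, -0.854, -0.079, -0.0066, 0.0, 0.0]
    [-0.122, -0.85, -0.115, -0.0066, 0.0, 0.0]
    [-0.122, -0.844, -0.15, -0.0066, 0.0, 0.0]
    [-0.123, -0.837, -0.185, -0.0066, 0.0, 0.0]
    [-0.123, -0.829, -0.219, -0.0066, 0.0, 0.0]
    [-0.123, -0.819, -0.254, -0.0066, 0.0, 0.0]
(np.float64(0.3600408882659196), np.float64(-0.3021101765526734), 0.26, -20) 8
    [0.0, -0.056, -0.808, -0.0139, 0.0, 0.0]
    [0.0, 0.014, -0.81, -0.0139, 0.0, 0.0]
    [0.0, 0.085, -0.805, -0.0139, 0.0, 0.0]
    [0.0, 0.154, -0.795, -0.0139, 0.0, 0.0]
    [0.0, 0.223, -0.778, -0.0139, 0.0, 0.0]
    [0.0, 0.29, -0.756, -0.0139, 0.0, 0.0]
    [0.0, 0.355, -0.728, -0.0139, 0.0, 0.0]
    [0.0, 0.417, -0.694, -0.0139, 0.0, 0.0]
(np.float64(0.46285964391573775), np.float64(-0.08161464350345725), 0.24, 45) 8
    [0.063, 0.066, -0.757, -0.0226, 0.0, 0.0]
    [0.063, 0.173, -0.74, -0.0226, 0.0, 0.0]
    [0.063, 0.276, -0.709, -0.0226, 0.0, 0.0]
    [0.063, 0.373, -0.663, -0.0226, 0.0, 0.0]
    [0.063, 0.463, -0.603, -0.0226, 0.0, 0.0]
    [0.063, 0.543, -0.532, -0.0226, 0.0, 0.0]
    [0.063, 0.613, -0.45, -0.0226, 0.0, 0.0]
    [0.063, 0.671, -0.358, -0.0226, 0.0, 0.0]
(0.4562, 0.1608, 0.15, 80) 8
    [0.281, 0.521, -0.55, -0.0122, 0.0, 0.0]
    [0.281, 0.561, -0.509, -0.0122, 0.0, 0.0]
    [0.281, 0.599, -0.465, -0.0122, 0.0, 0.0]
    [0.281, 0.632, -0.418, -0.0122, 0.0, 0.0]
    [0.281, 0.662, -0.368, -0.0122, 0.0, 0.0]
    [0.281, 0.689, -0.317, -0.0122, 0.0, 0.0]
    [0.281, 0.711, -0.263, -0.0122, 0.0, 0.0]
    [0.281, 0.729, -0.208, -0.0122, 0.0, 0.0]
```

>>> {"name": "step_arm", "arguments": {"plan": [[-0.12,-0.85,-0.08,-0.0066,0,0],[-0.12,-0.85,-0.115,-0.0066,0,0],[-0.12,-0.845,-0.15,-0.0066,0,0],[-0.12,-0.837,-0.185,-0.0066,0,0],[-0.12,-0.83,-0.22,-0.0066,0,0],[-0.12,-0.82,-0.254,-0.0066,0,0]], "fingers": 0.34, "force": 60}}

```text
t: 0.85
eef_pos: [0.1452, -0.4461, 0.2599]
tool_rot: [-0.183, -0.683, -0.183, 0.683]
contact_force: [-0.0, -0.4, 0.6]
gripper_width: 0.331
```

>>> {"name": "step_arm", "arguments": {"plan": [[0,-0.056,-0.808,-0.0139,0,0],[0,0.014,-0.81,-0.0139,0,0],[0,0.085,-0.805,-0.0139,0,0],[0,0.154,-0.795,-0.0139,0,0],[0,0.223,-0.778,-0.0139,0,0],[0,0.29,-0.756,-0.0139,0,0],[0,0.355,-0.728,-0.0139,0,0],[0,0.417,-0.694,-0.0139,0,0]]}}

```text
t: 1.85
eef_pos: [0.3626, -0.301, 0.2599]
tool_rot: [0.407, 0.578, 0.407, -0.578]
contact_force: [-0.3, -0.4, -0.5]
gripper_width: 0.331
```

>>> {"name": "step_arm", "arguments": {"plan": [[0.063,0.066,-0.757,-0.0226,0,0],[0.063,0.173,-0.74,-0.0226,0,0],[0.063,0.276,-0.709,-0.0226,0,0],[0.063,0.373,-0.663,-0.0226,0,0],[0.063,0.463,-0.603,-0.0226,0,0],[0.063,0.543,-0.532,-0.0226,0,0],[0.063,0.613,-0.45,-0.0226,0,0],[0.063,0.671,-0.358,-0.0226,0,0]]}}

```text
t: 2.85
eef_pos: [0.4642, -0.0798, 0.2398]
tool_rot: [0.655, 0.268, 0.655, -0.267]
contact_force: [0.5, -0.3, 0.1]
gripper_width: 0.333
```

Run:
```python
from plan import *
st()
go([(.4562,.1608,.13,80)])
```

```text
t 2.85 p [ 0.4642 -0.0798  0.2398] yaw 45.53 down [ 0.     0.001 -1.   ] F [ 0.5 -0.3  0.1] w 0.333 q [ 0.62  0.19 -0.65  1.98  0.13  1.02  0.71]
(0.4562, 0.1608, 0.13, 80) 8
    [0.344, 0.519, -0.544, -0.012, 0.0, 0.0]
    [0.344, 0.558, -0.504, -0.012, 0.0, 0.0]
    [0.344, 0.594, -0.461, -0.012, 0.0, 0.0]
    [0.343, 0.627, -0.415, -0.012, 0.0, 0.0]
    [0.343, 0.657, -0.366, -0.012, 0.0, 0.0]
    [0.343, 0.683, -0.316, -0.012, 0.0, 0.0]
    [0.343, 0.704, -0.264, -0.012, 0.0, 0.0]
    [0.343, 0.722, -0.21, -0.012, 0.0, 0.0]
```

>>> {"name": "step_arm", "arguments": {"plan": [[0.344,0.519,-0.544,-0.012,0,0],[0.344,0.558,-0.504,-0.012,0,0],[0.344,0.594,-0.461,-0.012,0,0],[0.343,0.627,-0.415,-0.012,0,0],[0.343,0.657,-0.366,-0.012,0,0],[0.343,0.683,-0.316,-0.012,0,0],[0.343,0.704,-0.264,-0.012,0,0],[0.343,0.722,-0.21,-0.012,0,0]]}}

```text
t: 3.85
eef_pos: [0.4568, 0.161, 0.1296]
tool_rot: [0.704, 0.062, 0.704, -0.062]
contact_force: [0.2, -0.1, 0.6]
gripper_width: 0.328
```

Run:
```python
from plan import *
st()
grab('scene','s1');grab('top','t1')
s=cv2.imread('pics/s1.png');t=cv2.imread('pics/t1.png')
a=cv2.resize(s[130:250,240:360],None,fx=4,fy=4,interpolation=2);b=cv2.resize(t[240:340,210:310],(480,480),interpolation=2)
cv2.imwrite('pics/c5.png',cv2.resize(np.hstack([a,b]),(800,400)))
```

```text
t 3.85 p [0.4568 0.161  0.1296] yaw 79.94 down [-0.     0.001 -1.   ] F [ 0.2 -0.1  0.6] w 0.328 q [ 0.2   0.41 -0.8   2.06  0.4   0.83  0.56]
```

View pics/c5.png

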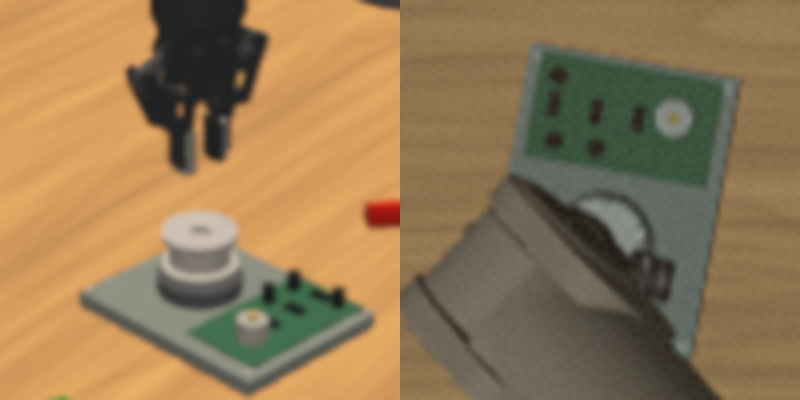

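The fingers are about 28 mm apart and centred over the hub, which sits at (200,230) in the left crop. I'll lower them now.

>>> {"name": "step_arm", "arguments": {"plan": [[0.4,0,0,0,0,0],[0.4,0,0,0,0,0],[0.3,0,0,0,0,0],[0.1,0,0,0,0,0],[0.1,0,0,0,0,0]]}}

```text
t: 4.58
eef_pos: [0.4572, 0.1583, 0.0779]
tool_rot: [0.704, 0.064, 0.704, -0.064]
contact_force: [0.9, -0.1, 0.4]
gripper_width: 0.33
```

>>> {"name": "step_arm", "arguments": {"plan": [[0.06,0,0,0,0,0],[0.06,0,0,0,0,0],[0.06,0,0,0,0,0]]}}

```text
t: 4.95
eef_pos: [0.4572, 0.1584, 0.0711]
tool_rot: [0.704, 0.064, 0.704, -0.064]
contact_force: [-1.7, -0.9, 5.5]
gripper_width: 0.328
```

>>> {"name": "step_arm", "arguments": {"plan": [[0.05,0,0,0,0,0],[0.05,0,0,0,0,0]]}}

```text
t: 5.2
eef_pos: [0.4572, 0.1584, 0.0673]
tool_rot: [0.704, 0.064, 0.704, -0.064]
contact_force: [-1.4, -0.8, 6.4]
gripper_width: 0.332
```

>>> {"name": "step_arm", "arguments": {"plan": [[0.05,0,0,0,0,0],[0.05,0,0,0,0,0]]}}

```text
t: 5.45
eef_pos: [0.4574, 0.1586, 0.0644]
tool_rot: [0.705, 0.064, 0.704, -0.064]
contact_force: [-9.6, -6.0, 39.7]
gripper_width: 0.33
```

>>> {"name": "step_arm", "arguments": {"plan": [[0.03,0,0,0,0,0],[0.03,0,0,0,0,0]]}}

```text
t: 5.7
eef_pos: [0.4576, 0.1587, 0.0642]
tool_rot: [0.705, 0.063, 0.703, -0.065]
contact_force: [-17.4, -9.8, 62.8]
gripper_width: 0.331
```

Force climbed steeply at z = 0.064, so the hub is against its hard stop. I'll back off and look.

>>> {"name": "step_arm", "arguments": {"plan": [[-0.05,0,0,0,0,0],[0,0,0,0,0,0],[-0.6,0,0,0,0,0],[-0.9,0,0,0,0,0],[-0.9,0,0,0,0,0],[-0.5,0,0,0,0,0]], "fingers": -1}}

```text
t: 6.45
eef_pos: [0.4575, 0.1586, 0.1797]
tool_rot: [0.705, 0.064, 0.704, -0.064]
contact_force: [0.1, -0.7, -0.6]
gripper_width: 0.999
```

Run:
```python
from plan import *
st()
go([(.5325,-.2137,.19,48.3),(.5325,-.2137,.115,48.3)])
```

```text
t 6.45 p [0.4575 0.1586 0.1797] yaw 79.61 down [ 0.001  0.001 -1.   ] F [ 0.1 -0.7 -0.6] w 0.999 q [ 0.26  0.34 -0.85  2.01  0.32  0.93  0.63]
(0.5325, -0.2137, 0.19, 48.3) 11
    [-0.024, -0.802, 0.32, 0.0079, 0.0, 0.0]
    [-0.024, -0.785, 0.36, 0.0079, 0.0, 0.0]
    [-0.024, -0.766, 0.398, 0.0079, 0.0, 0.0]
    [-0.023, -0.745, 0.436, 0.0079, 0.0, 0.0]
    [-0.023, -0.723, 0.472, 0.0079, 0.0, 0.0]
    [-0.023, -0.698, 0.508, 0.0079, 0.0, 0.0]
    [-0.023, -0.672, 0.542, 0.0079, 0.0, 0.0]
    [-0.023, -0.644, 0.574, 0.0079, 0.0, 0.0]
    [-0.023, -0.615, 0.606, 0.0079, 0.0, 0.0]
    [-0.023, -0.584, 0.635, 0.0079, 0.0, 0.0]
    [-0.023, -0.552, 0.664, 0.0079, 0.0, 0.0]
(0.5325, -0.2137, 0.115, 48.3) 3
    [0.625, 0.0, 0.0, 0.0, 0.0, 0.0]
    [0.625, 0.0, 0.0, 0.0, 0.0, 0.0]
    [0.625, 0.0, 0.0, 0.0, 0.0, 0.0]
```

>>> {"name": "step_arm", "arguments": {"plan": [[-0.024,-0.802,0.32,0.0079,0,0],[-0.024,-0.785,0.36,0.0079,0,0],[-0.024,-0.766,0.398,0.0079,0,0],[-0.023,-0.745,0.436,0.0079,0,0],[-0.023,-0.723,0.472,0.0079,0,0],[-0.023,-0.698,0.508,0.0079,0,0],[-0.023,-0.672,0.542,0.0079,0,0]]}}

```text
t: 7.32
eef_pos: [0.5047, -0.0798, 0.1845]
tool_rot: [0.682, 0.185, 0.683, -0.185]
contact_force: [0.8, 1.2, -0.3]
gripper_width: 0.998
```

>>> {"name": "step_arm", "arguments": {"plan": [[-0.023,-0.644,0.574,0.0079,0,0],[-0.023,-0.615,0.606,0.0079,0,0],[-0.023,-0.584,0.635,0.0079,0,0],[-0.023,-0.552,0.664,0.0079,0,0],[0,0,0,0,0,0]]}}

```text
t: 7.95
eef_pos: [0.5323, -0.2184, 0.1883]
tool_rot: [0.66, 0.253, 0.66, -0.254]
contact_force: [0.1, 0.7, 0.4]
gripper_width: 1.003
```

Run:
```python
from plan import *
st()
go([(.5325,-.2137,.115,48.3)])
grab('scene','s2');grab('top','t2')
s=cv2.imread('pics/s2.png');t=cv2.imread('pics/t2.png')
a=cv2.resize(s[180:330,160:310],(400,400),interpolation=2);b=cv2.resize(t[240:340,210:310],(400,400),interpolation=2)
cv2.imwrite('pics/c6.png',np.hstack([a,b]))
from m2 import fit,bore
print('bore top, seated')
if True:
    fit('top',t,251,267,293,310,.065,bore,(.4566,.160,[-.5,-.2,.1]))
    fit('scene',s,292,309,196,207,.065,bore,(.4556,.160,[-.5,-.2,.1]))
```

```text
t 7.95 p [ 0.5323 -0.2184  0.1883] yaw 47.95 down [-0.    -0.001 -1.   ] F [0.1 0.7 0.4] w 1.003 q [ 0.73  0.42 -0.57  1.81  0.27  0.99  0.88]
(0.5325, -0.2137, 0.115, 48.3) 3
    [0.611, 0.031, -0.025, -0.0003, 0.0, 0.0]
    [0.611, 0.031, -0.025, -0.0003, 0.0, 0.0]
    [0.611, 0.03, -0.025, -0.0003, 0.0, 0.0]
bore top, seated
   -0.5 [ 0.4565  0.1603 -0.0559  0.8337] 6.409
   -0.2 [ 0.4565  0.1603 -0.0096  0.8116] 6.4
   0.1 [ 0.4569  0.1602 -0.0062  0.8166] 6.462
   -0.5 [ 0.4549  0.1602 -0.2121  0.3488] 11.735
   -0.2 [ 0.4547  0.1601 -0.2884  0.311 ] 11.729
   0.1 [0.4548 0.1595 0.1975 0.3309] 11.764
```

View pics/c6.png

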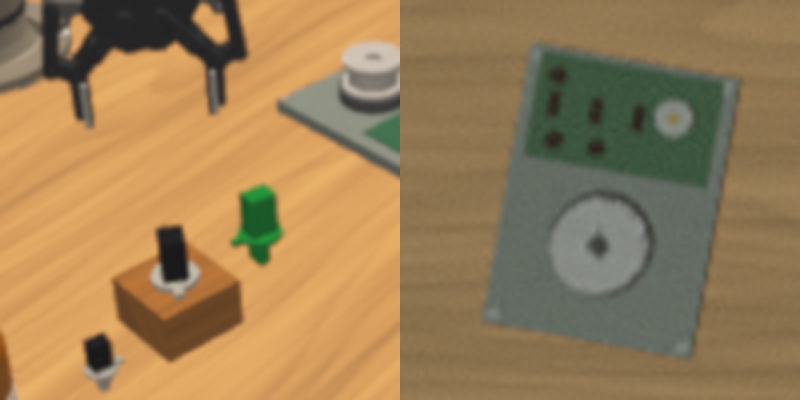

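Left crop: the open gripper is above the stand, and the shaft is still in place at (173,255). Right crop: the hub looks intact with its bore at (597,245). Moving down onto the handle.

>>> {"name": "step_arm", "arguments": {"plan": [[0.611,0.031,-0.025,-0.0003,0,0],[0.611,0.031,-0.025,-0.0003,0,0],[0.611,0.03,-0.025,-0.0003,0,0],[0,0,0,0,0,0],[0,0,0,0,0,0]]}}

```text
t: 8.68
eef_pos: [0.5331, -0.2087, 0.1163]
tool_rot: [0.662, 0.249, 0.661, -0.249]
contact_force: [0.8, -0.1, -0.2]
gripper_width: 1.001
```

Run:
```python
from plan import *
st()
go([(.5325,-.2137,.056,48.3)])
grab('scene','s3')
s=cv2.imread('pics/s3.png')
cv2.imwrite('pics/c7.png',cv2.resize(s[180:330,140:310],(680,600),interpolation=2))
```

```text
t 8.675 p [ 0.5331 -0.2087  0.1163] yaw 48.72 down [ 0.001 -0.    -1.   ] F [ 0.8 -0.1 -0.2] w 1.001 q [ 0.69  0.5  -0.54  1.88  0.34  0.85  0.82]
(0.5325, -0.2137, 0.056, 48.3) 2
    [0.754, -0.052, 0.035, 0.0006, 0.0001, -0.0001]
    [0.754, -0.052, 0.036, 0.0006, 0.0001, -0.0001]
```

View pics/c7.png

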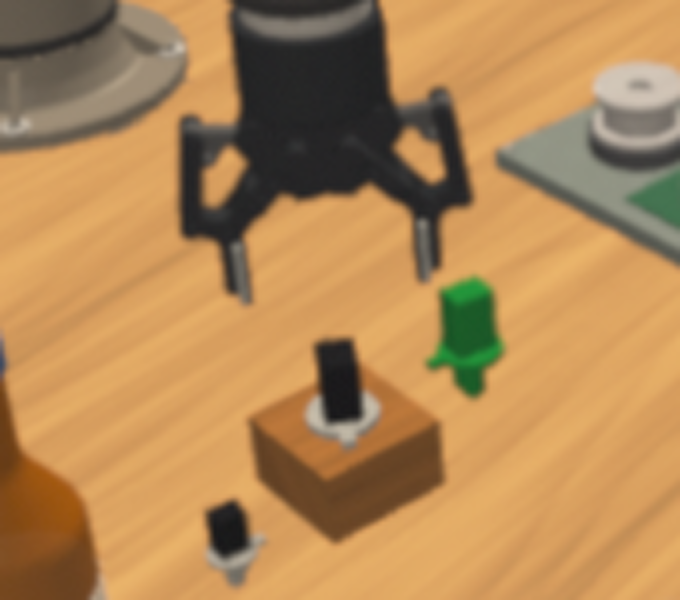

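>>> {"name": "step_arm", "arguments": {"plan": [[0.35,-0.052,0.035,0,0,0],[0.3,-0.052,0.036,0,0,0],[0,0,0,0,0,0],[0,0,0,0,0,0],[0,0,0,0,0,0]]}}

```text
t: 9.35
eef_pos: [0.5321, -0.2141, 0.0897]
tool_rot: [0.662, 0.25, 0.661, -0.25]
contact_force: [0.3, 0.5, 0.1]
gripper_width: 1.001
```

Run:
```python
from plan import *
st()
go([(.5325,-.2137,.055,48.3)])
```

```text
t 9.35 p [ 0.5321 -0.2141  0.0897] yaw 48.67 down [ 0.001 -0.    -1.   ] F [0.3 0.5 0.1] w 1.001 q [ 0.68  0.54 -0.53  1.89  0.37  0.81  0.81]
(0.5325, -0.2137, 0.055, 48.3) 1
    [0.867, 0.015, 0.0, 0.001, 0.0001, -0.0001]
```

>>> {"name": "step_arm", "arguments": {"plan": [[0.43,0,0,0,0,0],[0.43,0,0,0,0,0],[0,0,0,0,0,0],[0,0,0,0,0,0]]}}

```text
t: 9.85
eef_pos: [0.5318, -0.214, 0.0547]
tool_rot: [0.661, 0.25, 0.662, -0.249]
contact_force: [1.3, 1.2, 0.5]
gripper_width: 0.996
```

>>> {"name": "step_arm", "arguments": {"plan": [[0,0,0,0,0,0],[0,0,0,0,0,0],[0,0,0,0,0,0],[0,0,0,0,0,0],[0,0,0,0,0,0],[0,0,0,0,0,0]], "fingers": 1, "force": 70}}

```text
t: 10.6
eef_pos: [0.5322, -0.2143, 0.0554]
tool_rot: [0.662, 0.25, 0.661, -0.25]
contact_force: [-0.5, 0.1, 5.3]
gripper_width: 0.25
```

Run:
```python
from plan import *
st()
grab('scene','s4')
s=cv2.imread('pics/s4.png')
cv2.imwrite('pics/c8.png',cv2.resize(s[200:330,160:290],(600,600),interpolation=2))
```

```text
t 10.6 p [ 0.5322 -0.2143  0.0554] yaw 48.66 down [ 0.001 -0.    -1.   ] F [-0.5  0.1  5.3] w 0.25 q [ 0.66  0.59 -0.5   1.91  0.4   0.74  0.78]
```

View pics/c8.png

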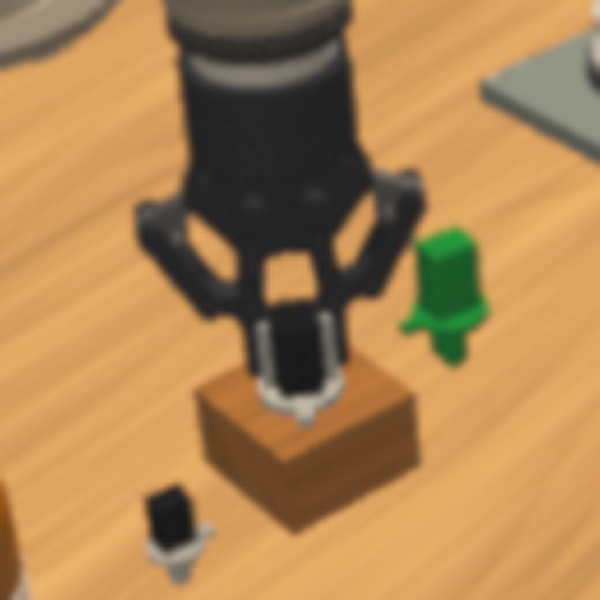

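>>> {"name": "step_arm", "arguments": {"plan": [[-0.3,0,0,0,0,0],[-0.5,0,0,0,0,0],[-0.6,0,0,0,0,0],[-0.6,0,0,0,0,0],[0,0,0,0,0,0],[0,0,0,0,0,0]]}}

```text
t: 11.4
eef_pos: [0.5313, -0.2143, 0.1348]
tool_rot: [0.661, 0.25, 0.662, -0.25]
contact_force: [0.1, -0.0, -1.6]
gripper_width: 0.246
```

Run:
```python
from plan import *
st()
go([(.5100,.0,.135,68),(.456,.1603,.135,80.3)])
```

```text
t 11.4 p [ 0.5313 -0.2143  0.1348] yaw 48.65 down [-0.001 -0.    -1.   ] F [ 0.1 -0.  -1.6] w 0.246 q [ 0.7   0.48 -0.56  1.86  0.32  0.89  0.85]
(0.51, 0.0, 0.135, 68) 6
    [-0.001, 0.612, -0.656, -0.009, 0.0, 0.0]
    [-0.001, 0.648, -0.621, -0.009, 0.0, 0.0]
    [-0.001, 0.681, -0.584, -0.009, 0.0, 0.0]
    [-0.001, 0.713, -0.544, -0.009, 0.0, 0.0]
    [-0.001, 0.743, -0.503, -0.009, 0.0, 0.0]
    [-0.001, 0.77, -0.461, -0.009, 0.0, 0.0]
(0.456, 0.1603, 0.135, 80.3) 5
    [0.0, 0.642, -0.551, -0.0068, 0.0, 0.0]
    [0.0, 0.665, -0.523, -0.0068, 0.0, 0.0]
    [0.0, 0.687, -0.493, -0.0068, 0.0, 0.0]
    [0.0, 0.707, -0.464, -0.0068, 0.0, 0.0]
    [0.0, 0.727, -0.433, -0.0068, 0.0, 0.0]
```

The straight path passes over the green look-alike, so I'll raise the shaft first.

>>> {"name": "step_arm", "arguments": {"plan": [[-0.6,0,0,0,0,0],[-0.4,0.612,-0.656,-0.009,0,0],[0,0.648,-0.621,-0.009,0,0],[0,0.681,-0.584,-0.009,0,0],[0,0.713,-0.544,-0.009,0,0],[0,0.743,-0.503,-0.009,0,0],[0,0.77,-0.461,-0.009,0,0]]}}

```text
t: 12.28
eef_pos: [0.5087, 0.0023, 0.1736]
tool_rot: [0.694, 0.133, 0.695, -0.133]
contact_force: [0.6, 0.2, -1.0]
gripper_width: 0.248
```

>>> {"name": "step_arm", "arguments": {"plan": [[0,0.642,-0.551,-0.0068,0,0],[0,0.665,-0.523,-0.0068,0,0],[0.2,0.687,-0.493,-0.0068,0,0],[0.4,0.707,-0.464,-0.0068,0,0],[0.4,0.727,-0.433,-0.0068,0,0],[0,0,0,0,0,0],[0,0,0,0,0,0],[0,0,0,0,0,0]]}}

```text
t: 13.28
eef_pos: [0.4563, 0.1594, 0.1349]
tool_rot: [0.705, 0.06, 0.705, -0.06]
contact_force: [0.5, 0.1, -0.7]
gripper_width: 0.244
```

Run:
```python
from plan import *
st()
go([(.456,.1603,.130,80.3)])
grab('scene','s5');grab('top','t5')
s=cv2.imread('pics/s5.png');t=cv2.imread('pics/t5.png')
a=cv2.resize(s[140:240,250:350],(400,400),interpolation=2);b=cv2.resize(t[240:340,210:310],(400,400),interpolation=2)
cv2.imwrite('pics/c9.png',np.hstack([a,b]))
```

```text
t 13.275 p [0.4563 0.1594 0.1349] yaw 80.26 down [ 0.    -0.001 -1.   ] F [ 0.5  0.1 -0.7] w 0.244 q [ 0.21  0.4  -0.81  2.05  0.39  0.84  0.57]
(0.456, 0.1603, 0.13, 80.3) 1
    [0.123, 0.02, -0.011, -0.0001, 0.0, 0.0001]
```

View pics/c9.png

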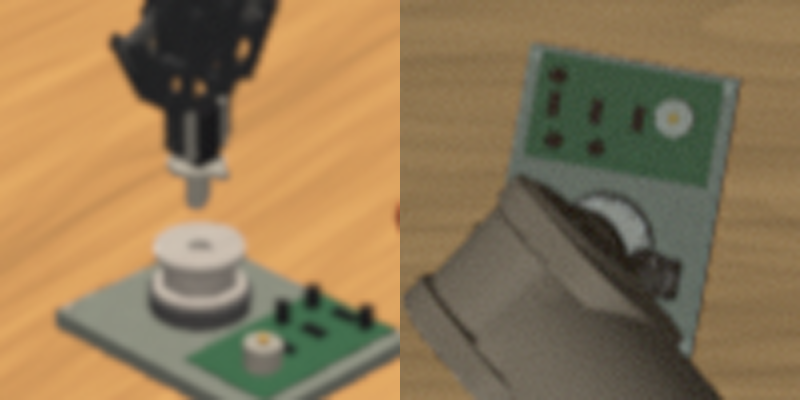

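```bash
cat > m4.py <<'E'
from h import *
import sys
def ov(tag,x,y,th,ztip,hub,hth,out,box=(275,160,50,50),k=12,zh=.065):
    s=cv2.imread(f'pics/{tag}.png');u0,v0,w,h=box
    im=cv2.resize(s[v0:v0+h,u0:u0+w],None,fx=k,fy=k,interpolation=cv2.INTER_CUBIC)
    def L(pts,col):
        q=np.array([proj('scene',p) for p in pts]);q=((q+.5-[u0,v0])*k*8).astype(np.int32)
        cv2.polylines(im,[q],True,col,1,cv2.LINE_AA,3)
    an=np.linspace(0,2*np.pi,60)
    C=lambda cx,cy,r,z:[(cx+r*np.cos(a),cy+r*np.sin(a),z) for a in an]
    L(C(x,y,.02,ztip+.03),(0,0,255));L(C(x,y,.008,ztip),(0,0,255));L(C(x,y,.008,ztip+.029),(0,0,255))
    c,sn=np.cos(th),np.sin(th);W=lambda a,b,z:(x+c*a-sn*b,y+sn*a+c*b,z)
    L([W(.028,.004,ztip+.03),W(.028,-.004,ztip+.03),W(.018,-.004,ztip+.03),W(.018,.004,ztip+.03)],(0,0,255))
    L(C(*hub,.031,zh),(255,0,0));L(C(*hub,.009,zh),(255,0,0))
    c,sn=np.cos(hth),np.sin(hth);W=lambda a,b,z:(hub[0]+c*a-sn*b,hub[1]+sn*a+c*b,z)
    L([W(.009,.0031,zh),W(.014,.0031,zh),W(.014,-.0031,zh),W(.009,-.0031,zh)],(255,0,0))
    cv2.imwrite(out,im)
E
python3 - <<'E'
from m4 import *
ov('s5',.4563-.0015,.1594,-.17,.0945,(.4549,.1601),-.17,'pics/o1.png')
E
```

```text
(no output)
```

View pics/o1.png

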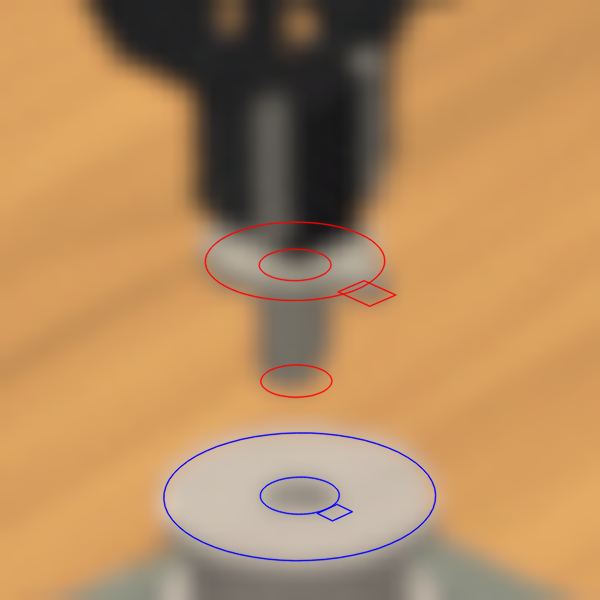

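The overlay matches within about 2 mm: red is the predicted shaft, blue the hub, and the rod tip at (292,385) sits over the bore at (300,495). I'll lower it slowly and use contact heights to tell whether it enters.

>>> {"name": "step_arm", "arguments": {"plan": [[0.3,0,0,0,0,0],[0.25,0,0,0,0,0],[0.1,0,0,0,0,0],[0.05,0,0,0,0,0],[0.05,0,0,0,0,0],[0,0,0,0,0,0]]}}

```text
t: 14.12
eef_pos: [0.4561, 0.1604, 0.105]
tool_rot: [0.705, 0.059, 0.705, -0.059]
contact_force: [-0.1, -0.2, -1.2]
gripper_width: 0.251
```

>>> {"name": "step_arm", "arguments": {"plan": [[0.03,0,0,0,0,0],[0.03,0,0,0,0,0],[0.03,0,0,0,0,0]]}}

```text
t: 14.5
eef_pos: [0.4563, 0.1609, 0.1017]
tool_rot: [0.705, 0.06, 0.704, -0.059]
contact_force: [-0.5, 1.4, 2.6]
gripper_width: 0.244
```

>>> {"name": "step_arm", "arguments": {"plan": [[0.03,0,0,0,0,0],[0.03,0,0,0,0,0]]}}

```text
t: 14.75
eef_pos: [0.4562, 0.1614, 0.0991]
tool_rot: [0.705, 0.06, 0.704, -0.059]
contact_force: [-2.0, 4.5, 2.2]
gripper_width: 0.245
```

>>> {"name": "step_arm", "arguments": {"plan": [[0,0.03,-0.01,0,0,0],[0.03,0.01,0,0,0,0],[0.03,0,0,0,0,0],[0,0,0,0,0,0]]}}

```text
t: 15.25
eef_pos: [0.4559, 0.1616, 0.0963]
tool_rot: [0.704, 0.059, 0.705, -0.06]
contact_force: [-0.1, 0.8, -1.1]
gripper_width: 0.25
```

Force is nearly gone. Pressing on until the key touches.

>>> {"name": "step_arm", "arguments": {"plan": [[0.04,0,0,0,0,0],[0.04,0,0,0,0,0],[0,0,0,0,0,0]]}}

```text
t: 15.62
eef_pos: [0.4561, 0.162, 0.0933]
tool_rot: [0.705, 0.06, 0.705, -0.059]
contact_force: [1.2, 1.4, -1.8]
gripper_width: 0.252
```

>>> {"name": "step_arm", "arguments": {"plan": [[0.04,0,0,0,0,0],[0.04,0,0,0,0,0],[0,0,0,0,0,0]]}}

```text
t: 16.0
eef_pos: [0.456, 0.162, 0.0901]
tool_rot: [0.705, 0.06, 0.705, -0.059]
contact_force: [0.7, 1.5, -2.5]
gripper_width: 0.247
```

No stop at the key height (about 0.095), so the key seems to be in the keyway already. Continuing to the pin.

>>> {"name": "step_arm", "arguments": {"plan": [[0.06,0,0,0,0,0],[0.06,0,0,0,0,0],[0,0,0,0,0,0]]}}

```text
t: 16.38
eef_pos: [0.456, 0.1621, 0.0851]
tool_rot: [0.705, 0.06, 0.705, -0.059]
contact_force: [1.7, 2.6, -3.5]
gripper_width: 0.252
```

>>> {"name": "step_arm", "arguments": {"plan": [[0.06,0,0,0,0,0],[0.06,0,0,0,0,0],[0,0,0,0,0,0]]}}

```text
t: 16.75
eef_pos: [0.456, 0.1621, 0.0804]
tool_rot: [0.705, 0.06, 0.705, -0.059]
contact_force: [0.9, 3.0, -3.1]
gripper_width: 0.246
```

>>> {"name": "step_arm", "arguments": {"plan": [[0.06,0,0,0,0,0],[0.05,0,0,0,0,0],[0,0,0,0,0,0]]}}

```text
t: 17.12
eef_pos: [0.4561, 0.1621, 0.0764]
tool_rot: [0.705, 0.059, 0.704, -0.06]
contact_force: [-1.8, 2.9, 4.4]
gripper_width: 0.247
```

>>> {"name": "step_arm", "arguments": {"plan": [[0.03,0,0,0,0,0],[0.03,0,0,0,0,0],[0,0,0,0,0,0]]}}

```text
t: 17.5
eef_pos: [0.4562, 0.1622, 0.0752]
tool_rot: [0.705, 0.059, 0.704, -0.06]
contact_force: [-5.3, 0.0, 21.7]
gripper_width: 0.248
```

Run:
```python
from plan import *
st()
grab('scene','s6')
from m4 import *
ov('s6',.456-.0015,.1605,-.17,.0350,(.4549,.1601),-.17,'pics/o2.png',box=(270,170,60,55),k=10)
```

```text
t 17.5 p [0.4562 0.1622 0.0752] yaw 80.34 down [ 0.001 -0.001 -1.   ] F [-5.3  0.  21.7] w 0.248 q [ 0.13  0.49 -0.74  2.09  0.5   0.73  0.47]
```

View pics/o2.png

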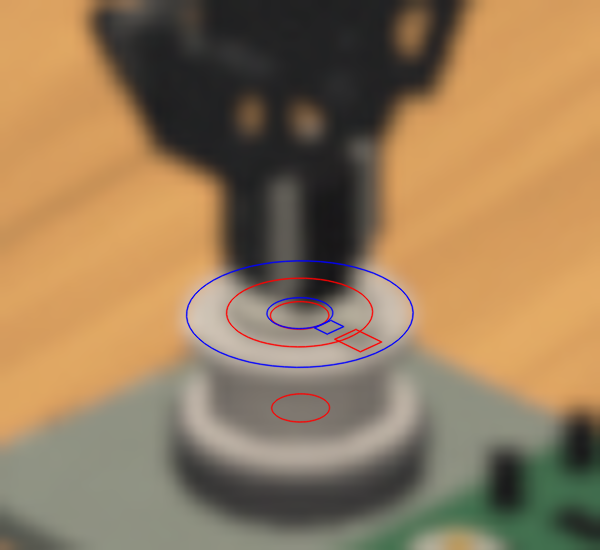

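The flange now lies flush on the hub: its outline falls inside the hub's top circle at (300,312), and the TCP height of 0.0752 matches the predicted 0.0754. I'll hold, then check once more.

>>> {"name": "step_arm", "arguments": {"plan": [[0.01,0,0,0,0,0],[0,0,0,0,0,0],[0,0,0,0,0,0],[0,0,0,0,0,0],[0,0,0,0,0,0]]}}

```text
t: 18.18
eef_pos: [0.4562, 0.1622, 0.0752]
tool_rot: [0.705, 0.059, 0.704, -0.06]
contact_force: [-7.0, -1.6, 26.9]
gripper_width: 0.252
```

```bash
python3 -c "
from station import bot
print(bot.hand_in())"
```

```text
the job is handed in; nothing more can be done
None
```

The drive is assembled and I handed the job in at about 18.2 s, still gripping the handle and pushing; no verdict is reported.

- **Hub:** I pressed it until it stopped hard. The force rose from 6 N to 63 N with almost no further travel, and the later pictures fit it at its seated height. The shaft was still in its stand at that point.
- **Shaft:** I gripped it by the handle, lifted it over the green look-alike and turned it to the keyway angle read from the pictures. It went in after a sideways correction of about 2 mm. It did not stop at the height where the key would rest on the hub, so no turning search was needed.
- **Last checks:** The tool height was 0.0752 m against 0.0754 m predicted for home. The downward push was 27 N against a hard stop, after a rise of about 7 N where the spring pin was expected. The grip opening was 0.25, matching the handle, and the scene picture showed the flange flush on the hub.
- **Disagreements:** The two cameras placed the hub and shaft 2–3 mm apart, and the final bore position was 1–2 mm from the camera estimates. I settled this by contact force. I did not recheck the bottle, pliers, screwdriver and cap with a picture at the end, but I planned the moves to keep clear of them and no unexpected contact force showed up.

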